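# Complete the service kit carton

## Task

Finish packing the service kit: put both part boxes from the bench, the long white one and the short brown one, into the shallow carton beside the multimeter and the round tin already in it. There is room for everything only if each box goes where it fits, so see which space the tin leaves free; at the end all four must sit level on the carton's floor, the boxes the same way up as they are now.

Things in the scene. Friction and masses are not known exactly. Their poses are not given: they have to be found in the camera images.
- carton: Shallow open cardboard carton, fixed to the bench, at any small yaw. Origin: centre of its underside, on the bench. Inside it measures 156 mm along its own x (away from the robot at yaw 0) and 216 mm along its own y; walls 4 mm thick, floor 4 mm thick, rim 34 mm above the bench. z is up. A flat paper delivery note, no obstacle, lies on its floor; boxes may stand on it.
- meter_centre (a point): Centre of the black and red multimeter that already lies in the carton, loose. 148 mm along its x, 74 mm along its y, 34 mm high (a dial at its middle reaches 46 mm above its underside). It always lies parallel to the carton's x along the carton's +y wall, centred about 68 mm from the carton's centre line.
- tin_centre (a point): Centre of the white round tin, 65 mm across, 35 mm high, that already stands loose on the carton's floor. In the carton's frame it stands about at (x -42, y -4) mm, next to the multimeter, or about at (x +42, y -73) mm, in the corner by the -y wall.
- long_box_centre (a point): Centre, half-way up, of the long white part box with a blue band, loose on the bench: 136 mm along its x, 56 mm along its y, 64 mm high.
- short_box_centre (a point): Centre, half-way up, of the short brown part box with an orange band, loose on the bench: 58 mm along its x, 58 mm along its y, 64 mm high.
Not all that is in view belongs to the job. Of the things like the part that bears short_box_centre, leave any that is grey; of the rest the larger one is meant.

How it is judged (in metres and radians):
At the end, for the whole second after the job is handed in: Both part boxes, the multimeter and the tin are inside the carton, each with its centre over the carton floor, resting on the floor within 5 mm of height, upright within 0.08 rad (about 4.5 degrees), and at rest (x of long_box_centre in the frame of carton between -0.06 and 0.06 m and y of long_box_centre in the frame of carton between -0.09 and 0.09 m and z of long_box_centre in the frame of carton between 0.031 and 0.041 m and angle between each of long_box_centre, short_box_centre, meter_centre, tin_centre's own z axis and vertical below 0.08 rad and linear speed of each of long_box, short_box, multimeter, tin below 0.02 m/s and x of short_box_centre in the frame of carton between -0.06 and 0.06 m and y of short_box_centre in the frame of carton between -0.09 and 0.09 m and z of short_box_centre in the frame of carton between 0.031 and 0.041 m and x of meter_centre in the frame of carton between -0.06 and 0.06 m and y of meter_centre in the frame of carton between -0.09 and 0.09 m and z of meter_centre in the frame of carton between 0.016 and 0.026 m and x of tin_centre in the frame of carton between -0.06 and 0.06 m and y of tin_centre in the frame of carton between -0.09 and 0.09 m and z of tin_centre in the frame of carton between 0.0165 and 0.0265 m); the robot touches nothing.
It also fails if it takes over 59 s, if anything falls off the work surface, if the arm or the gripper's body presses on something with over 40 N, if the wrist force passes 120 N, or if a joint passes its speed limit or range.

## Robot

A 6-joint arm with a two-finger parallel gripper is mounted at the origin on a cart in front of the work surface, level with it; the furniture and walls round the work are solid. World frame = base frame: x ahead of the robot, y to its left, z up, the work surface at z = 0. Lengths are in mm, angles in rad, forces in N, time in s.
With the tool pointing down it reaches from about 300 to 750 mm from the base axis. Payload 8.5 kg.
Tool frame: the origin (TCP) lies on the centre line of the jaws, within the pads' length; the fingertips stand 19 mm ahead of it and the grasp point (between the pads) is the TCP (ctrl.tcp_to_tips is the distance from the TCP to the fingertips, in mm); z points along the fingers, y is the line along which they close (so a half turn about z gives the same grasp; the last joint's range is limited). The gripper opens to 85 mm and grips with 20 to 120 N. Pads are 22 mm wide; open, the fingers measure 114 mm over their backs; the gripper's body (76 mm by 85 mm) begins 54 mm behind the grasp point. The pads swing forward as they close: fully open they stand 13 mm farther back than shut.
Start: joints at [-1.418, 0.381, 1.297, -0, 1.464, -0.215], TCP at [197.753, -513.2, 250.322] pointing down, gripper open.
Joint ranges: [-3.11, 3.11], [-0.89, 2.33], [0.22, 2.48], [-1.42, 4.56], [0.17, 2.85], [-2.88, 2.88]. Speed limits (rad/s): [2.39, 2.39, 3.14, 3.14, 3.14, 3.14].

## Interface

Orientations are given as a unit quaternion [x, y, z, w].
In Python, from workcell import status, eyes, ctrl gives the robot as it stands.
- The arm moves only by the tool move_arm, never from a script. Its arguments are lists of equal length, an entry for each row: "twist": the turn, a rotation vector about the tool's x, y, z in units of 6 degrees (1.0 is 6 degrees), a list of three; "offset": the shift along the tool's x, y, z in units of 30 mm (1.0 is 30 mm), a list of three; "jaw": the opening, from 0 (shut) to 1 (fully open). In form: {"twist": [[rx, ry, rz], ...], "offset": [[tx, ty, tz], ...], "jaw": [jaw, ...]}. A call has 1 to 5 rows; each row is the pose to reach, as a shift and turn from the pose commanded when the call began, along the tool's axes at that moment; what a row does not reach only later rows make up. A row lasts 1/12 s, in which the tool goes at most 41.7 mm and 7.16 degrees, less where a joint would pass 70% of its speed; a pose out of reach is approached as far as the arm can. A call with a gripper value outside its range is refused whole. The fingers move at their own pace and stop on an object; the grip force is fixed at half the most. Time passes only in rows, so rows that repeat a pose let the fingers close. It gives the time, the measured TCP pose, the force, the opening and the grip force at its end, in the units of the state.
- status.read_state(): the state, without advancing time (a new reading comes with each control period).
- eyes.read_camera(name): name is "side" or "top" or "wrist"; returns a dict with "image" (400x640x3 uint8, red, green, blue), "z_map" (400x640 float32, mm along the optical axis (not along the pixel's ray), 0 where there is no reading), "intrinsics" (3x3 intrinsics, pixels), "R" (3x3) and "t" (3): a world point X has camera coordinates R X + t. Camera axes: x right, y down, z forward; pixel columns grow to the right and rows downward; lengths in mm; the calibration is good to about 2 mm. A picture is of the moment at which its call begins.
- ctrl.close_job(): hands the job in; it is judged then, once.
The state is a dict: "time_s": time; "joints": joint angles; "joint_vel": joint speeds; "joint_torque": joint torques, N m; "position": TCP position; "eef_rot": TCP orientation; "contact_force": force on the tool from outside, world axes, zero at the start; "moment": the same for the moment, N m; "finger_gap": finger opening in mm; "finger_force": force on a finger pad.
Only numpy, scipy, OpenCV 4.12 (cv2) and the standard library are available. Lean on these libraries where they do the work, as an engineer would, in place of code of your own. Each camera call takes 0.05 s, during which the arm holds its last target. There are 200 camera calls.

## Working session

There is one attempt and no reset: what is moved stays moved. The work goes in short steps, Python scripts to look and compute and a tool call to move; the robot and the scene stay as the last step left them, time stands still between calls to the robot, and variables do not carry over. Pictures are saved under pics/ and viewed, at most 10 in all, crops included, and the job is handed in when it is done.

Besides the shell and the picture viewer there is one more tool, called after "Request:" by a JSON object that holds its "api" and its "payload". move_arm: Moves the arm, as the interface text tells. Its arguments: {"type":"object","properties":{"twist":{"type":"array"},"offset":{"type":"array"},"jaw":{"type":"array"}},"required":["twist","offset","jaw"]}

```bash
mkdir -p pics
cat > h.py <<'E'
import numpy as np,cv2
from workcell import status,eyes,ctrl
def grab(n,f):
    d=eyes.read_camera(n); cv2.imwrite(f'pics/{f}.png',d['image'][:,:,::-1]); np.savez(f'pics/{f}.npz',**d); return d
def load(f): return dict(np.load(f'pics/{f}.npz'))
def w(d,u,v,z=None):
    K=d['intrinsics'];r=np.linalg.inv(K)@[u,v,1]
    R,t=d['R'],d['t']
    if z is None:
        p=d['z_map'][int(v)-1:int(v)+2,int(u)-1:int(u)+2]; return R.T@(r*np.median(p)-t)
    c=-R.T@t; q=R.T@r; return c+q*(z-c[2])/q[2]
def pts(d):
    K=d['intrinsics'];z=d['z_map'];v,u=np.mgrid[:400,:640]
    r=np.stack([u,v,np.ones_like(u)],-1)@np.linalg.inv(K).T*z[...,None]
    P=(r-d['t'])@d['R']; P[z==0]=np.nan; return P
E
python3 - <<'E'
from h import *
for n in('top','side'):
    d=grab(n,n+'1'); print(n,-d['R'].T@d['t'],d['R'][2])
s=status.read_state();print(s)
E
```

```text
top [ 489.04296196   54.52262405 1111.41316448] [ 0.06315975 -0.0243625  -0.99770603]
side [ 409.44458139 -746.26367725  548.66831546] [ 0.15757038  0.83178143 -0.53226988]
{'time_s': 0.1, 'joints': array([-1.41828843e+00,  3.81138348e-01,  1.29814185e+00, -2.39334323e-05,
        1.46359044e+00, -2.15335434e-01]), 'joint_vel': array([ 0.00086729, -0.00191834, -0.00359708,  0.00145517,  0.00081615,
        0.00306331]), 'joint_torque': array([ 3.38226797e-03, -4.49223804e+01, -2.31655544e+01, -3.26516465e-04,
        3.59168873e-03,  4.06171438e-06]), 'position': array([ 197.72088239, -512.98699966,  249.78282139]), 'eef_rot': array([ 9.83133599e-01,  1.82887722e-01,  8.17839705e-06, -6.39046470e-04]), 'contact_force': array([ 0.55334946,  0.04964059, -0.48928184]), 'moment': array([-0.02441604,  0.01815542, -0.01250922]), 'finger_force': 0.0, 'finger_gap': 85.23436572402561}
```

View pics/top1.png

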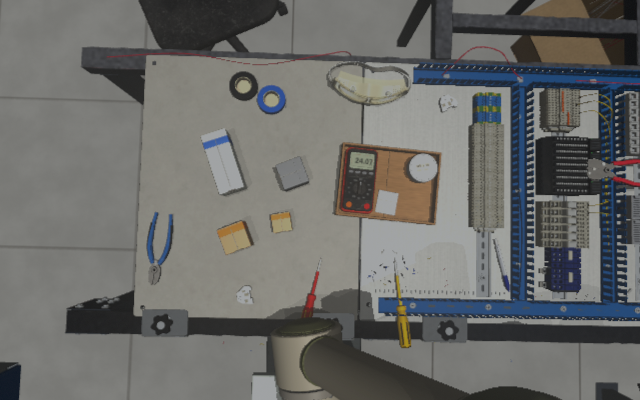

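View pics/side1.png

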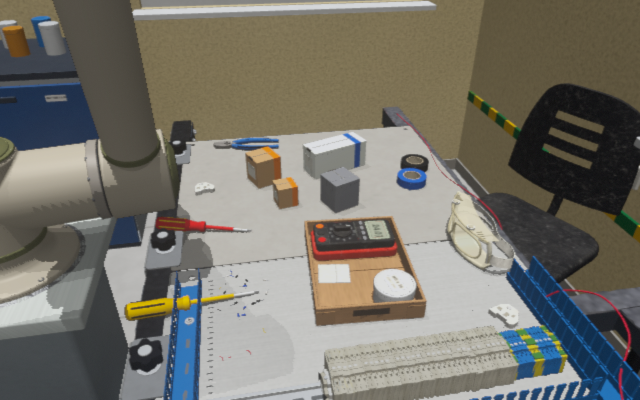

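The top view shows the tin in the carton's far −y corner, at (423,167). The long box therefore goes in the strip beside the meter, and the short box in the near −y corner. The long white box is at (222,161). The larger brown box is at (235,236), with a smaller brown decoy at (281,222) and a grey one at (292,173).

```bash
cat >> h.py <<'E'
def rect(P,m,z0,z1,name):
    k=m&(P[...,2]>z0)&(P[...,2]<z1); q=P[k]
    (c,s,a)=cv2.minAreaRect(q[:,:2].astype(np.float32))
    print(name,np.round(c,1),np.round(s,1),round(a,1),'n',k.sum(),'z',np.round(np.median(q[:,2]),1)); return q
def box(u0,u1,v0,v1):
    m=np.zeros((400,640),bool);m[v0:v1,u0:u1]=1;return m
E
python3 - <<'E'
from h import *
d=load('top1');P=pts(d)
rect(P,box(195,255,120,200),57,75,'long')
rect(P,box(210,260,212,260),57,75,'short')
rect(P,box(262,300,205,240),30,75,'decoy')
rect(P,box(270,315,150,195),40,90,'grey')
rect(P,box(325,450,135,232),24,60,'carton')
rect(P,box(405,442,148,188),37,45,'tin')
rect(P,box(340,382,145,215),34,44,'meter')
for u,v in((345,142),(441,152),(436,225),(333,216)): print(w(d,u,v,34).round(1))
s=load('side1');
Q=pts(s); rect(Q,box(295,375,125,185),57,75,'long s');rect(Q,box(240,287,145,190),57,75,'short s')
rect(Q,box(300,430,215,325),24,60,'carton s');rect(Q,box(368,420,265,305),37,45,'tin s')
E
```

```text
long [621.9 235.3] [136.1  56.6] 20.1 n 1624 z 64.3
short [457.1 203.9] [58.1 58.7] 22.2 n 737 z 64.2
decoy [492.8 103.9] [41.5 42.1] 11.2 n 364 z 46.3
grey [600.6  82.9] [58.7 58.1] 21.6 n 723 z 64.1
carton [ 586.7 -134.6] [226.2 165.3] 85.6 n 3342 z 37.2
tin [ 625.  -213.5] [68.7 69.2] 82.5 n 423 z 38.5
meter [592.1 -65.9] [ 87.5 163.1] 85.4 n 1741 z 38.2
[675.7 -34.6  34. ]
[ 659.4 -252.5   34. ]
[ 494.4 -242.7   34. ]
[508.6 -11.4  34. ]
long s [627.2 165.2] [142.5 223.4] 5.6 n 1390 z 66.3
short s [455.6 202.2] [58.6 63.9] 23.3 n 462 z 66.1
carton s [ 585.8 -136. ] [228.5 164.9] 85.6 n 5400 z 38.6
tin s [ 618.7 -210.3] [81.8 85.5] 84.5 n 1099 z 40.3
```

Request:
{"api": "move_arm", "payload": {"twist": [[0, 0, 0], [0, 0, 0], [0, 0, 0], [0, 0, 0], [0, 0, 0]], "offset": [[0.9, -0.72, 0], [1.8, -1.45, 0], [2.65, -2.2, 0], [3.5, -2.9, 0], [4.4, -3.6, 0]], "jaw": [1, 1, 1, 1, 1]}}

```text
time_s: 0.52
position: [282.4, -363.4, 250.1]
eef_rot: [0.983, 0.183, -0.0, -0.0]
contact_force: [1.6, -0.3, -0.1]
finger_gap: 85.3
finger_force: 0.0
```

Request:
{"api": "move_arm", "payload": {"twist": [[0, 0, 0], [0, 0, 0], [0, 0, 0], [0, 0, 0], [0, 0, 0]], "offset": [[0.9, -0.72, 0], [1.8, -1.45, 0], [2.65, -2.2, 0], [3.5, -2.9, 0], [4.4, -3.6, 0]], "jaw": [1, 1, 1, 1, 1]}}

```text
time_s: 0.93
position: [366.7, -215.1, 250.2]
eef_rot: [0.983, 0.183, -0.0, -0.0]
contact_force: [-0.0, 0.3, -0.0]
finger_gap: 85.7
finger_force: 0.0
```

Request:
{"api": "move_arm", "payload": {"twist": [[0, 0, 0], [0, 0, 0], [0, 0, 0], [0, 0, 0], [0, 0, 0]], "offset": [[0.9, -0.72, 0], [1.8, -1.45, 0], [2.65, -2.2, 0], [3.5, -2.9, 0], [4.4, -3.6, 0]], "jaw": [1, 1, 1, 1, 1]}}

```text
time_s: 1.35
position: [451.0, -66.8, 250.2]
eef_rot: [0.983, 0.183, -0.0, -0.0]
contact_force: [0.1, -0.1, -0.4]
finger_gap: 85.4
finger_force: 0.0
```

Request:
{"api": "move_arm", "payload": {"twist": [[0, 0, 0], [0, 0, 0], [0, 0, 0], [0, 0, 0], [0, 0, 0]], "offset": [[0.9, -0.72, 0], [1.8, -1.45, 0], [2.65, -2.2, 0], [3.5, -2.9, 0], [4.4, -3.6, 0]], "jaw": [1, 1, 1, 1, 1]}}

```text
time_s: 1.77
position: [535.4, 81.5, 250.1]
eef_rot: [0.983, 0.183, -0.0, -0.0]
contact_force: [0.2, 0.2, 0.5]
finger_gap: 85.1
finger_force: 0.0
```

```bash
cat >> h.py <<'E'
from scipy.spatial.transform import Rotation as Ro
def go(x,y,z,psi):
    s=status.read_state(); R=Ro.from_quat(s['eef_rot'])
    T=Ro.from_euler('z',psi,degrees=True)*Ro.from_euler('x',180,degrees=True)
    print('t',s['time_s'],'pos',s['position'].round(1),'offset',(R.inv().apply(np.array([x,y,z])-s['position'])/30).round(2),
     'twist',(np.degrees((R.inv()*T).as_rotvec())/6).round(2),'F',s['contact_force'].round(1),'gap',round(s['finger_gap'],1))
E
python3 -c "
from h import *
go(622,235.3,150,20.1); print(ctrl.tcp_to_tips)"
```

```text
t 1.7667 pos [535.4  81.5 250.1] offset [ 4.54 -3.74  3.33] twist [-0.    0.01  0.16] F [0.2 0.2 0.5] gap 85.1
19.0
```

Request:
{"api": "move_arm", "payload": {"twist": [[0, 0, 0], [0, 0, 0], [0, 0, 0], [0, 0, 0.08], [0, 0, 0.16]], "offset": [[0.9, -0.72, 0.3], [1.8, -1.45, 0.6], [2.7, -2.2, 0.9], [3.6, -3.0, 1.2], [4.54, -3.74, 1.5]], "jaw": [1, 1, 1, 1, 1]}}

```text
time_s: 2.18
position: [622.1, 235.3, 204.4]
eef_rot: [0.985, 0.175, -0.001, -0.0]
contact_force: [0.2, -0.6, 0.7]
finger_gap: 85.3
finger_force: 0.0
```

```bash
python3 -c "
from h import *
d=grab('wrist','w1'); P=pts(d)
rect(P,np.ones((400,640),bool),58,72,'all'); go(622,235.3,60,20.1)"
```

```text
all [576.9 151.8] [265.4 214.6] 12.1 n 14542 z 63.4
t 2.2333 pos [623.3 239.8 201.2] offset [-0.08  0.14  4.71] twist [-0.02  0.03  0.03] F [-4.9  0.9 -3.3] gap 84.8
```

View pics/w1.png

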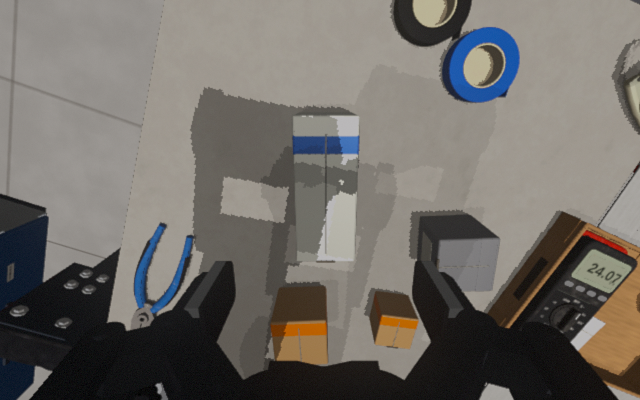

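The wrist view shows the long white box centred between the jaws, columns 293–358 and rows 112–262. The brown box lies below it at (300,340).

Request:
{"api": "move_arm", "payload": {"twist": [[0, 0, 0], [0, 0, 0]], "offset": [[0, 0, 1], [0, 0, 1]], "jaw": [1, 1]}}

```text
time_s: 2.4
position: [620.0, 233.8, 169.6]
eef_rot: [0.985, 0.175, -0.005, 0.0]
contact_force: [-0.6, 0.1, -1.7]
finger_gap: 85.0
finger_force: 0.0
```

```bash
python3 -c "
from h import *
P=pts(load('w1'));rect(P,box(270,375,100,275),58,72,'long w')
go(622,235.3,60,20.1)"
```

```text
long w [622.5 233.5] [136.5  56.3] 20.1 n 9226 z 63.4
t 2.4 pos [620.  233.8 169.6] offset [ 0.11 -0.02  3.65] twist [-0.01  0.09  0.01] F [-0.6  0.1 -1.7] gap 85.0
```

Request:
{"api": "move_arm", "payload": {"twist": [[0, 0, 0], [0, 0, 0], [0, 0, 0], [0, 0, 0], [0, 0, 0]], "offset": [[0.02, 0, 1], [0.03, 0, 2], [0.03, 0, 3], [0.03, 0, 3.6], [0.03, 0, 3.85]], "jaw": [1, 1, 1, 1, 1]}}

```text
time_s: 2.82
position: [621.5, 232.9, 57.5]
eef_rot: [0.985, 0.174, -0.003, 0.0]
contact_force: [0.2, -0.8, -0.2]
finger_gap: 85.3
finger_force: 0.0
```

Request:
{"api": "move_arm", "payload": {"twist": [[0, 0, 0], [0, 0, 0], [0, 0, 0], [0, 0, 0], [0, 0, 0]], "offset": [[0, 0, 0], [0, 0, 0], [0, 0, 0], [0, 0, 0], [0, 0, 0]], "jaw": [0.6, 0.4, 0.4, 0.4, 0.4]}}

```text
time_s: 3.23
position: [623.6, 233.9, 62.2]
eef_rot: [0.985, 0.175, 0.002, -0.0]
contact_force: [-1.3, 1.2, 7.6]
finger_gap: 54.9
finger_force: 66.7
```

Request:
{"api": "move_arm", "payload": {"twist": [[0, 0, 0], [0, 0, 0], [0, 0, 0], [0, 0, 0], [0, 0, 0]], "offset": [[0, 0, 0], [0, 0, 0], [0, 0, 0], [0, 0, 0], [0, 0, 0]], "jaw": [0.3, 0.3, 0.3, 0.3, 0.3]}}

```text
time_s: 3.65
position: [623.6, 233.9, 62.2]
eef_rot: [0.985, 0.175, 0.002, -0.0]
contact_force: [-0.9, -0.8, 7.8]
finger_gap: 54.8
finger_force: 66.7
```

Request:
{"api": "move_arm", "payload": {"twist": [[0, 0, 0], [0, 0, 0], [0, 0, 0], [0, 0, 0], [0, 0, 0]], "offset": [[0, 0, -0.4], [0, 0, -1.2], [0, 0, -2.2], [0, 0, -3.2], [0, 0, -3.8]], "jaw": [0.3, 0.3, 0.3, 0.3, 0.3]}}

```text
time_s: 4.07
position: [623.2, 233.8, 178.3]
eef_rot: [0.985, 0.175, 0.002, 0.0]
contact_force: [0.3, 0.3, -1.9]
finger_gap: 54.9
finger_force: 65.6
```

Request:
{"api": "move_arm", "payload": {"twist": [[0, 0, 0], [0, 0, 0], [0, 0, 0], [0, 0, 0], [0, 0, 0]], "offset": [[-0.2, 0.4, 0], [-0.6, 1.2, 0], [-1.0, 2.1, 0], [-1.4, 3.0, 0], [-1.8, 3.8, 0]], "jaw": [0.3, 0.3, 0.3, 0.3, 0.3]}}

```text
time_s: 4.48
position: [610.3, 105.9, 173.1]
eef_rot: [0.985, 0.174, -0.001, 0.0]
contact_force: [0.3, -0.4, -2.3]
finger_gap: 54.8
finger_force: 65.6
```

Request:
{"api": "move_arm", "payload": {"twist": [[0, 0, 0], [0, 0, 0], [0, 0, 0], [0, 0, 0], [0, 0, 0]], "offset": [[-0.36, 0.76, 0], [-0.72, 1.52, 0], [-1.08, 2.28, 0], [-1.44, 3.04, 0], [-1.8, 3.8, 0]], "jaw": [0.3, 0.3, 0.3, 0.3, 0.3]}}

```text
time_s: 4.9
position: [598.5, -19.3, 173.2]
eef_rot: [0.985, 0.174, -0.001, -0.0]
contact_force: [0.3, 1.0, -2.2]
finger_gap: 54.7
finger_force: 65.5
```

Request:
{"api": "move_arm", "payload": {"twist": [[0, 0, 0.82], [0, 0, 1.64], [0, 0, 2.46], [0, 0, 3.28], [0, 0, 4.08]], "offset": [[-0.4, 0.76, 0], [-0.8, 1.52, 0], [-1.2, 2.4, 0], [-1.6, 3.2, 0], [-1.8, 3.66, 0]], "jaw": [0.3, 0.3, 0.3, 0.3, 0.3]}}

```text
time_s: 5.32
position: [585.3, -142.3, 173.1]
eef_rot: [0.999, -0.041, -0.001, 0.0]
contact_force: [-0.8, -0.0, -3.0]
finger_gap: 54.7
finger_force: 65.5
```

Request:
{"api": "move_arm", "payload": {"twist": [[0, 0, 0], [0, 0, 0], [0, 0, 0], [0, 0, 0], [0, 0, 0]], "offset": [[0, 0, 0], [0, 0, 0], [0, 0, 0], [0, 0, 0], [0, 0, 0]], "jaw": [0.3, 0.3, 0.3, 0.3, 0.3]}}

```text
time_s: 5.73
position: [586.7, -138.2, 173.8]
eef_rot: [0.999, -0.037, -0.0, -0.0]
contact_force: [0.8, 0.2, -2.3]
finger_gap: 54.7
finger_force: 65.5
```

```bash
python3 -c "
from h import *
d=grab('wrist','w2'); grab('side','side2'); go(586.3,-139.6,66,-4.4)"
```

```text
t 5.8333 pos [ 586.8 -138.5  173.8] offset [-0.01  0.04  3.59] twist [-0.    0.    0.02] F [-0.1  0.9 -3. ] gap 54.8
```

View pics/w2.png

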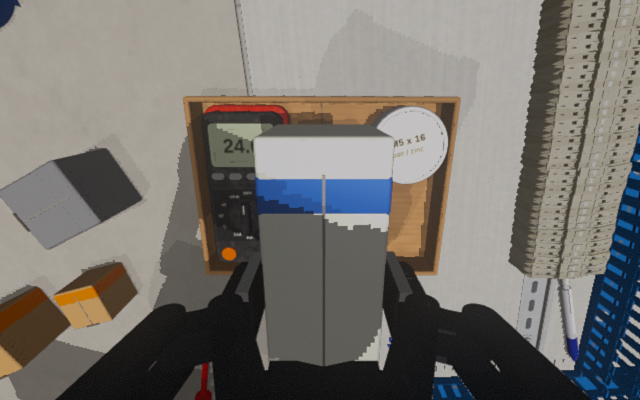

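View pics/side2.png

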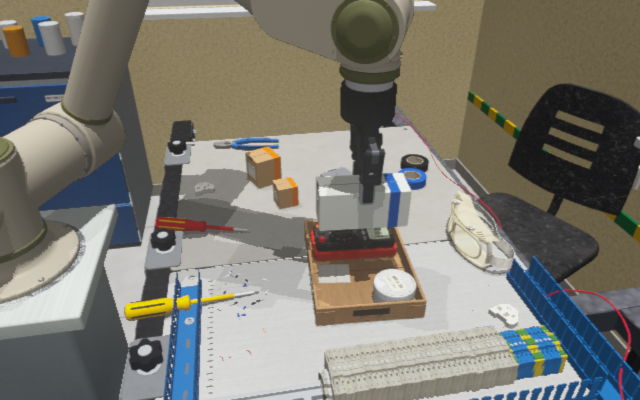

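The box hangs level and parallel to the carton: the far rim runs horizontally through row 98. The meter's right edge is near (289,118) and the tin's left edge near (376,147), so I'll check where the gap between them lies.

```bash
python3 -c "
from h import *
d=load('w2'); 
for n,u,v,z in(('meter',289,118,37),('tinL',376,147,39),('tinR',447,147,39),('rimL',184,98,34),('rimR',460,98,34),('boxL',255,136,175),('boxR',392,136,175)): print(n,w(d,u,v,z).round(1))
P=pts(d);rect(P,box(370,450,105,185),37,44,'tin');rect(P,box(250,396,126,225),150,190,'box')
print(np.nanmedian(P[300:355,280:370,2]),np.nanmedian(P[140:200,270:380,2]))
q=rect(P,box(180,470,95,275),29,60,'carton')
"
```

```text
meter [ 654.5 -115.2   37. ]
tinL [ 626.2 -184.6   39. ]
tinR [ 621.8 -243.1   39. ]
rimL [676.1 -32.5  34. ]
rimR [ 659.6 -253.5   34. ]
boxL [ 655.9 -116.5  175. ]
boxR [ 651.9 -169.3  175. ]
tin [ 626.  -217.5] [64.2 52.7] 15.4 n 3059 z 37.8
box [ 635.3 -141.6] [56.8 37.5] 85.7 n 12789 z 174.8
174.9993603604957 174.872849073964
carton [ 587.7 -136.3] [225.2 163.9] 85.7 n 15616 z 37.2
```

Request:
{"api": "move_arm", "payload": {"twist": [[0, 0, 0], [0, 0, 0], [0, 0, 0], [0, 0, 0], [0, 0, 0]], "offset": [[0.03, 0.15, 0], [0.03, 0.27, 0.3], [0.03, 0.27, 0.8], [0.03, 0.27, 1.4], [0.03, 0.27, 2.0]], "jaw": [0.3, 0.3, 0.3, 0.3, 0.3]}}

```text
time_s: 6.25
position: [586.9, -147.7, 112.6]
eef_rot: [0.999, -0.038, 0.0, 0.0]
contact_force: [0.3, -0.8, -2.3]
finger_gap: 54.7
finger_force: 65.5
```

Request:
{"api": "move_arm", "payload": {"twist": [[0, 0, 0], [0, 0, 0], [0, 0, 0], [0, 0, 0], [0, 0, 0]], "offset": [[0, 0, 0.4], [0, 0, 0.8], [0, 0, 1.1], [0, 0, 1.3], [0, 0, 1.4]], "jaw": [0.3, 0.3, 0.3, 0.3, 0.3]}}

```text
time_s: 6.67
position: [586.8, -147.4, 70.8]
eef_rot: [0.999, -0.038, -0.001, -0.0]
contact_force: [-0.2, -0.5, -2.6]
finger_gap: 54.8
finger_force: 65.5
```

Request:
{"api": "move_arm", "payload": {"twist": [[0, 0, 0], [0, 0, 0], [0, 0, 0], [0, 0, 0], [0, 0, 0]], "offset": [[0, 0, 0], [0, 0, 0], [0, 0, 0.04], [0, 0, 0.08], [0, 0, 0.1]], "jaw": [0.3, 0.3, 0.3, 0.3, 0.3]}}

```text
time_s: 7.08
position: [587.1, -147.3, 69.0]
eef_rot: [0.999, -0.038, 0.0, 0.0]
contact_force: [0.6, -0.3, -2.5]
finger_gap: 54.9
finger_force: 65.5
```

```bash
python3 -c "
from h import *
grab('top','top3');d=grab('wrist','w3'); go(588,-146,66.2,-4.4)
cv2.imwrite('pics/c3.png',np.hstack([cv2.imread('pics/w3.png'),np.zeros((400,0,3),np.uint8)]))"
```

```text
t 7.1833 pos [ 587.  -147.3   68.9] offset [ 0.03 -0.05  0.09] twist [ 0.   -0.    0.01] F [ 0.3  0.6 -2. ] gap 54.5
```

View pics/c3.png

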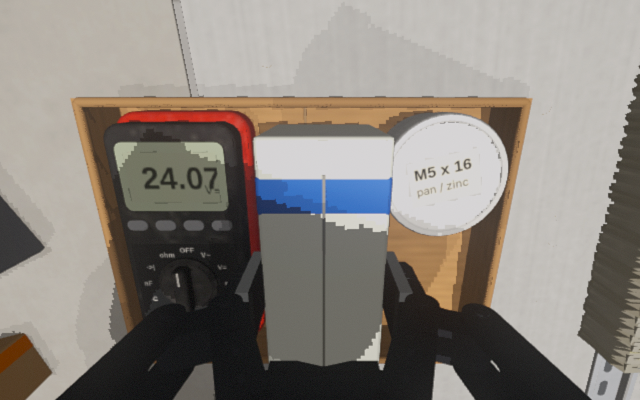

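The box sits between the meter (edge near column 256) and the tin (left edge near column 392), just above the floor. I'll lower it, release and retreat.

Request:
{"api": "move_arm", "payload": {"twist": [[0, 0, 0], [0, 0, 0], [0, 0, 0], [0, 0, 0], [0, 0, 0]], "offset": [[0, 0, 0.04], [0, 0, 0.08], [0, 0, 0.1], [0, 0, 0.1], [0, 0, 0.1]], "jaw": [0.3, 0.3, 0.3, 0.3, 0.3]}}

```text
time_s: 7.6
position: [587.0, -147.3, 66.2]
eef_rot: [0.999, -0.038, 0.0, 0.0]
contact_force: [-1.8, 0.1, 4.1]
finger_gap: 55.0
finger_force: 66.0
```

Request:
{"api": "move_arm", "payload": {"twist": [[0, 0, 0], [0, 0, 0], [0, 0, 0], [0, 0, 0], [0, 0, 0]], "offset": [[0, 0, 0], [0, 0, 0], [0, 0, 0], [0, 0, 0], [0, 0, 0]], "jaw": [0.6, 0.7, 0.8, 0.8, 0.8]}}

```text
time_s: 8.02
position: [587.1, -147.4, 65.7]
eef_rot: [0.999, -0.038, 0.0, 0.0]
contact_force: [0.8, 0.3, -0.3]
finger_gap: 68.0
finger_force: 0.0
```

Request:
{"api": "move_arm", "payload": {"twist": [[0, 0, 0], [0, 0, 0], [0, 0, 0], [0, 0, 0], [0, 0, 0]], "offset": [[0, 0, -0.4], [0, 0, -1.2], [0, 0, -2.2], [0, 0, -3.2], [0, 0, -4]], "jaw": [0.8, 0.8, 0.8, 1, 1]}}

```text
time_s: 8.43
position: [587.3, -147.4, 188.1]
eef_rot: [0.999, -0.038, 0.001, 0.0]
contact_force: [0.3, -0.3, 0.1]
finger_gap: 85.5
finger_force: 0.0
```

```bash
python3 -c "
from h import *
go(457.1,203,185,112.2)"
```

```text
t 8.4333 pos [ 587.3 -147.4  188.1] offset [ -5.22 -11.32   0.09] twist [  0.02  -0.   -19.43] F [ 0.3 -0.3  0.1] gap 85.5
```

Request:
{"api": "move_arm", "payload": {"twist": [[0, 0, 0], [0, 0, 0], [0, 0, 0], [0, 0, 0], [0, 0, 0]], "offset": [[-0.5, -1.1, 0], [-1.05, -2.25, 0], [-1.6, -3.4, 0], [-2.1, -4.6, 0], [-2.6, -5.66, 0]], "jaw": [1, 1, 1, 1, 1]}}

```text
time_s: 8.85
position: [521.2, 29.7, 185.9]
eef_rot: [0.999, -0.038, 0.0, -0.0]
contact_force: [-0.1, 0.7, -0.2]
finger_gap: 85.5
finger_force: 0.0
```

Request:
{"api": "move_arm", "payload": {"twist": [[0, 0, 0], [0, 0, 0], [0, 0, 0], [0, 0, 0], [0, 0, 0]], "offset": [[-0.5, -1.1, 0], [-1.05, -2.25, 0], [-1.6, -3.4, 0], [-2.1, -4.6, 0], [-2.6, -5.66, 0]], "jaw": [1, 1, 1, 1, 1]}}

```text
time_s: 9.27
position: [456.4, 205.1, 186.0]
eef_rot: [0.999, -0.038, 0.0, -0.0]
contact_force: [0.9, 1.1, 0.6]
finger_gap: 85.7
finger_force: 0.0
```

Request:
{"api": "move_arm", "payload": {"twist": [[0, 0, -1], [0, 0, -2], [0, 0, -3], [0, 0, -4], [0, 0, -4.86]], "offset": [[0, 0, 0], [0, 0, 0], [0, 0, 0], [0, 0, 0], [0, 0, 0]], "jaw": [1, 1, 1, 1, 1]}}

```text
time_s: 9.68
position: [457.3, 203.3, 185.8]
eef_rot: [0.976, 0.217, 0.0, -0.0]
contact_force: [0.0, -0.0, 1.1]
finger_gap: 85.3
finger_force: 0.0
```

Request:
{"api": "move_arm", "payload": {"twist": [[0, 0, -1], [0, 0, -2], [0, 0, -3], [0, 0, -4], [0, 0, -4.86]], "offset": [[0, 0, 0], [0, 0, 0], [0, 0, 0], [0, 0, 0], [0, 0, 0]], "jaw": [1, 1, 1, 1, 1]}}

```text
time_s: 10.1
position: [457.4, 203.2, 185.8]
eef_rot: [0.89, 0.456, 0.0, -0.0]
contact_force: [-0.0, 0.1, -0.1]
finger_gap: 85.6
finger_force: 0.0
```

Request:
{"api": "move_arm", "payload": {"twist": [[0, 0, -1], [0, 0, -2], [0, 0, -3], [0, 0, -4], [0, 0, -4.86]], "offset": [[0, 0, 0], [0, 0, 0], [0, 0, 0], [0, 0, 0], [0, 0, 0]], "jaw": [1, 1, 1, 1, 1]}}

```text
time_s: 10.52
position: [457.4, 203.2, 185.8]
eef_rot: [0.747, 0.665, 0.0, 0.0]
contact_force: [0.3, -0.4, -0.4]
finger_gap: 85.3
finger_force: 0.0
```

Request:
{"api": "move_arm", "payload": {"twist": [[0, 0, -1], [0, 0, -2], [0, 0, -3], [0, 0, -4], [0, 0, -4.86]], "offset": [[0, 0, 0], [0, 0, 0], [0, 0, 0], [0, 0, 0], [0, 0, 0]], "jaw": [1, 1, 1, 1, 1]}}

```text
time_s: 10.93
position: [457.4, 203.2, 185.8]
eef_rot: [0.555, 0.832, 0.0, 0.0]
contact_force: [-0.1, 0.0, -0.1]
finger_gap: 85.2
finger_force: 0.0
```

Request:
{"api": "move_arm", "payload": {"twist": [[0, 0, 0], [0, 0, 0], [0, 0, 0], [0, 0, 0]], "offset": [[0, 0, 0], [0, 0, 0], [0, 0, 0], [0, 0, 0]], "jaw": [1, 1, 1, 1]}}

```text
time_s: 11.27
position: [457.4, 203.2, 185.8]
eef_rot: [0.558, 0.83, 0.0, 0.0]
contact_force: [-0.0, 0.6, 0.5]
finger_gap: 85.4
finger_force: 0.0
```

```bash
python3 -c "
from h import *
d=grab('wrist','w4'); go(457.1,203,60,112.2)
P=pts(d);
m=np.hypot(P[...,0]-457,P[...,1]-203)<55
rect(P,m,58,72,'short')
t=grab('top','top4');P=pts(t);rect(P,np.hypot(P[...,0]-457,P[...,1]-203)<55,57,75,'short');
rect(P,box(360,420,135,235),57,80,'long')
rect(P,box(405,442,148,188),37,45,'tin')
print(status.read_state()['joints'])"
```

```text
t 11.3167 pos [457.3 203.2 185.8] offset [-0.   -0.01  4.19] twist [-0. -0. -0.] F [-0.3  0.1 -0.1] gap 85.1
short [457.8 202.4] [58.3 58.4] 22.8 n 4627 z 63.5
short [455.  172.3] [29.1  4.7] 11.6 n 24 z 63.0
long [ 585.3 -145.3] [ 57.1 136.2] 85.7 n 1629 z 67.7
tin [ 625.8 -215.2] [66.  69.9] 84.7 n 416 z 38.5
[ 1.81029913e-01  3.55079516e-01  1.53988465e+00 -7.78190581e-06
  1.24663849e+00 -2.06602076e-01]
```

View pics/w4.png

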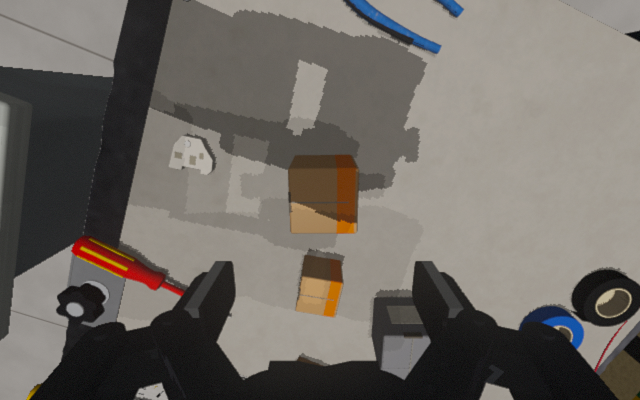

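The wrist view shows the short brown box at (323,193), squared to the jaws. The long box already reads level on the carton's floor.

Request:
{"api": "move_arm", "payload": {"twist": [[0, 0, 0], [0, 0, 0], [0, 0, 0], [0, 0, 0], [0, 0, 0]], "offset": [[0, 0, 1], [0, 0, 2.1], [0, 0, 3.2], [0, 0, 3.9], [0, 0, 4.15]], "jaw": [1, 1, 1, 1, 1]}}

```text
time_s: 11.78
position: [456.0, 202.9, 58.6]
eef_rot: [0.558, 0.83, -0.002, -0.002]
contact_force: [-1.3, 0.3, -0.4]
finger_gap: 85.4
finger_force: 0.0
```

Request:
{"api": "move_arm", "payload": {"twist": [[0, 0, 0], [0, 0, 0], [0, 0, 0], [0, 0, 0], [0, 0, 0]], "offset": [[0, 0, 0], [0, 0, 0], [0, 0, 0], [0, 0, 0], [0, 0, 0]], "jaw": [0.8, 0.6, 0.4, 0.3, 0.3]}}

```text
time_s: 12.2
position: [458.1, 203.4, 63.0]
eef_rot: [0.557, 0.83, 0.001, 0.001]
contact_force: [-0.8, -0.7, 8.5]
finger_gap: 56.7
finger_force: 65.4
```

Request:
{"api": "move_arm", "payload": {"twist": [[0, 0, 0], [0, 0, 0], [0, 0, 0], [0, 0, 0], [0, 0, 0]], "offset": [[0, 0, 0], [0, 0, 0], [0, 0, 0], [0, 0, 0], [0, 0, 0]], "jaw": [0.3, 0.3, 0.3, 0.3, 0.3]}}

```text
time_s: 12.62
position: [458.2, 203.4, 63.0]
eef_rot: [0.557, 0.83, 0.001, 0.001]
contact_force: [-1.1, -0.9, 6.8]
finger_gap: 56.4
finger_force: 65.4
```

Request:
{"api": "move_arm", "payload": {"twist": [[0, 0, 0], [0, 0, 0], [0, 0, 0], [0, 0, 0], [0, 0, 0]], "offset": [[0, 0, -0.4], [0, 0, -1.2], [0, 0, -2.2], [0, 0, -3.2], [0, 0, -4]], "jaw": [0.3, 0.3, 0.3, 0.3, 0.3]}}

```text
time_s: 13.03
position: [457.4, 203.2, 184.1]
eef_rot: [0.557, 0.83, 0.001, 0.001]
contact_force: [0.9, -0.3, -2.9]
finger_gap: 56.4
finger_force: 65.4
```

```bash
python3 -c "
from h import *
C=np.array([587.7,-136.3]);t=np.radians(-4.35);R=np.array([[np.cos(t),-np.sin(t)],[np.sin(t),np.cos(t)]])
for n,p in(('long',(585.3,-145.3)),('tin',(625.9,-216.))): print(n,(R.T@(np.array(p)-C)).round(1))
g=C+R@[-44,-74.5];print(g); go(*g,180,85.65)"
```

```text
long [-1.7 -9.2]
tin [ 44.1 -76.6]
[ 538.17600628 -207.24803765]
t 13.0333 pos [457.4 203.2 184.1] offset [-13.68  -2.69   0.13] twist [ 0.02 -0.    4.44] F [ 0.9 -0.3 -2.9] gap 56.4
```

Request:
{"api": "move_arm", "payload": {"twist": [[0, 0, 0], [0, 0, 0], [0, 0, 0], [0, 0, 0], [0, 0, 0]], "offset": [[-0.5, -0.1, 0], [-1.4, -0.28, 0], [-2.4, -0.48, 0], [-3.45, -0.68, 0], [-4.5, -0.89, 0]], "jaw": [0.3, 0.3, 0.3, 0.3, 0.3]}}

```text
time_s: 13.45
position: [483.7, 66.9, 182.0]
eef_rot: [0.557, 0.831, 0.0, 0.0]
contact_force: [0.8, -0.6, -3.4]
finger_gap: 56.6
finger_force: 65.4
```

Request:
{"api": "move_arm", "payload": {"twist": [[0, 0, 0], [0, 0, 0], [0, 0, 0], [0, 0, 0], [0, 0, 0]], "offset": [[-0.95, -0.18, 0], [-1.9, -0.36, 0], [-2.85, -0.54, 0], [-3.8, -0.72, 0], [-4.75, -0.9, 0]], "jaw": [0.3, 0.3, 0.3, 0.3, 0.3]}}

```text
time_s: 13.87
position: [512.7, -75.4, 181.9]
eef_rot: [0.557, 0.83, 0.0, 0.0]
contact_force: [0.2, -0.2, -2.0]
finger_gap: 57.1
finger_force: 65.4
```

Request:
{"api": "move_arm", "payload": {"twist": [[0, 0, 0.9], [0, 0, 1.8], [0, 0, 2.7], [0, 0, 3.6], [0, 0, 4.44]], "offset": [[-0.95, -0.18, 0], [-1.9, -0.36, 0], [-2.85, -0.56, 0], [-3.8, -0.76, 0], [-4.37, -0.89, 0]], "jaw": [0.3, 0.3, 0.3, 0.3, 0.3]}}

```text
time_s: 14.28
position: [537.9, -208.1, 181.7]
eef_rot: [0.736, 0.677, -0.0, 0.001]
contact_force: [0.2, 0.3, -3.0]
finger_gap: 56.6
finger_force: 65.3
```

Request:
{"api": "move_arm", "payload": {"twist": [[0, 0, 0], [0, 0, 0], [0, 0, 0], [0, 0, 0], [0, 0, 0]], "offset": [[0, 0, 0], [0, 0, 0], [0, 0, 0], [0, 0, 0], [0, 0, 0]], "jaw": [0.3, 0.3, 0.3, 0.3, 0.3]}}

```text
time_s: 14.7
position: [537.7, -204.4, 181.6]
eef_rot: [0.733, 0.68, 0.0, -0.0]
contact_force: [0.2, -0.2, -3.5]
finger_gap: 57.0
finger_force: 65.4
```

```bash
python3 -c "
from h import *
grab('wrist','w5'); d=grab('side','side5');go(538.3,-205.7,67,85.65)"
```

```text
t 14.8 pos [ 537.8 -204.7  181.5] offset [-0.03  0.02  3.82] twist [0.   0.   0.01] F [ 0.3  1.  -3. ] gap 56.8
```

View pics/w5.png

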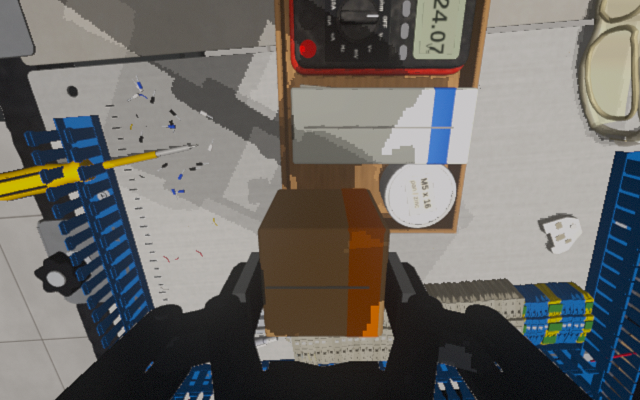

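The long box lies flat between the meter and the tin (rows 87–163). The brown box is over the free near corner, so I'll lower it.

Request:
{"api": "move_arm", "payload": {"twist": [[0, 0, 0], [0, 0, 0], [0, 0, 0], [0, 0, 0], [0, 0, 0]], "offset": [[-0.03, 0.02, 0.3], [-0.03, 0.02, 0.9], [-0.03, 0.02, 1.5], [-0.03, 0.02, 2.0], [-0.03, 0.02, 2.3]], "jaw": [0.3, 0.3, 0.3, 0.3, 0.3]}}

```text
time_s: 15.22
position: [537.7, -205.8, 110.1]
eef_rot: [0.733, 0.68, -0.0, -0.001]
contact_force: [-0.2, -0.5, -3.1]
finger_gap: 56.8
finger_force: 65.3
```

Request:
{"api": "move_arm", "payload": {"twist": [[0, 0, 0], [0, 0, 0], [0, 0, 0], [0, 0, 0], [0, 0, 0]], "offset": [[0, 0, 0.3], [0, 0, 0.6], [0, 0, 0.9], [0, 0, 1.2], [0, 0, 1.4]], "jaw": [0.3, 0.3, 0.3, 0.3, 0.3]}}

```text
time_s: 15.63
position: [538.2, -206.3, 69.3]
eef_rot: [0.734, 0.68, -0.0, -0.0]
contact_force: [0.1, 0.7, -2.5]
finger_gap: 56.7
finger_force: 65.3
```

Request:
{"api": "move_arm", "payload": {"twist": [[0, 0, 0], [0, 0, 0], [0, 0, 0], [0, 0, 0], [0, 0, 0]], "offset": [[0, 0, 0.03], [0, 0, 0.06], [0, 0, 0.09], [0, 0, 0.12], [0, 0, 0.12]], "jaw": [0.3, 0.3, 0.3, 0.3, 0.3]}}

```text
time_s: 16.05
position: [538.5, -206.5, 67.1]
eef_rot: [0.734, 0.68, 0.0, 0.0]
contact_force: [0.2, 0.0, -3.0]
finger_gap: 56.6
finger_force: 65.3
```

```bash
python3 -c "
from h import *
grab('wrist','w6');go(538.3,-205.7,67,85.65)"
```

```text
t 16.1 pos [ 538.5 -206.4   67. ] offset [ 0.02 -0.01  0.  ] twist [ 0.01  0.   -0.  ] F [-0.1  0.4 -2.9] gap 56.5
```

View pics/w6.png

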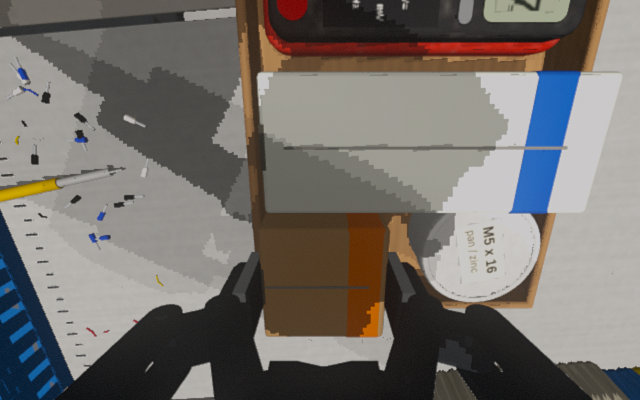

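The brown box is in the corner beside the long box, clear of the tin, but there is no floor contact yet. I'll lower it a touch more, release and retreat.

Request:
{"api": "move_arm", "payload": {"twist": [[0, 0, 0], [0, 0, 0], [0, 0, 0], [0, 0, 0], [0, 0, 0]], "offset": [[0, 0, 0.02], [0, 0, 0.04], [0, 0, 0.05], [0, 0, 0.05], [0, 0, 0.05]], "jaw": [0.3, 0.3, 0.3, 0.3, 0.3]}}

```text
time_s: 16.52
position: [538.5, -206.5, 67.0]
eef_rot: [0.734, 0.68, 0.0, 0.001]
contact_force: [-3.9, 2.4, 11.7]
finger_gap: 56.5
finger_force: 67.0
```

Request:
{"api": "move_arm", "payload": {"twist": [[0, 0, 0], [0, 0, 0], [0, 0, 0], [0, 0, 0], [0, 0, 0]], "offset": [[0, 0, 0], [0, 0, 0], [0, 0, 0], [0, 0, 0], [0, 0, 0]], "jaw": [0.6, 0.7, 0.8, 0.8, 0.8]}}

```text
time_s: 16.93
position: [538.4, -206.4, 65.2]
eef_rot: [0.734, 0.68, 0.0, 0.0]
contact_force: [-0.1, 0.4, -0.0]
finger_gap: 68.1
finger_force: 0.0
```

Request:
{"api": "move_arm", "payload": {"twist": [[0, 0, 0], [0, 0, 0], [0, 0, 0], [0, 0, 0], [0, 0, 0]], "offset": [[0, 0, -0.4], [0, 0, -1.2], [0, 0, -2.2], [0, 0, -3.2], [0, 0, -4]], "jaw": [0.8, 0.8, 0.8, 0.8, 0.8]}}

```text
time_s: 17.35
position: [538.5, -206.5, 187.4]
eef_rot: [0.734, 0.68, 0.0, 0.001]
contact_force: [0.9, 0.9, -0.4]
finger_gap: 67.8
finger_force: 0.0
```

Request:
{"api": "move_arm", "payload": {"twist": [[0, 0, 0], [0, 0, 0], [0, 0, 0], [0, 0, 0], [0, 0, 0]], "offset": [[-0.5, 0, -0.4], [-1.2, 0, -0.8], [-2, 0, -0.8], [-3, 0, -0.8], [-4, 0, -0.8]], "jaw": [0.8, 0.8, 0.8, 0.8, 0.8]}}

```text
time_s: 17.77
position: [529.1, -327.0, 209.5]
eef_rot: [0.733, 0.68, 0.0, 0.0]
contact_force: [0.1, 0.0, 0.2]
finger_gap: 68.3
finger_force: 0.0
```

```bash
python3 -c "
from h import *
s=grab('side','side7');d=grab('top','top7');go(0,0,0,0)
for n,a in(('top',d),('side',s)):
  P=pts(a);i=lambda x,y,r:np.hypot(P[...,0]-x,P[...,1]-y)<r
  for nm,x,y,r,z0,z1 in(('short',538,-206,36,60,75),('long',585,-145,72,60,75),('tin',626,-216,34,36,46)):
    try:
      q=rect(P,i(x,y,r),z0,z1,n+' '+nm); A=np.c_[q[:,:2],np.ones(len(q))]; print(np.linalg.lstsq(A,q[:,2],rcond=None)[0][:2].round(3))
    except Exception as e: print(nm,e)
"
```

```text
t 17.8667 pos [ 528.4 -329.8  208.5] offset [  9.56 -18.44   6.95] twist [0.000e+00 1.000e-02 1.423e+01] F [-0.2  0.9 -0.5] gap 68.3
top short [ 537.5 -205.5] [59.9 58.2] 86.2 n 697 z 67.6
[-0.007 -0.008]
top long [ 583.8 -165.5] [ 97.6 136.2] 85.7 n 1863 z 67.7
[-0.     0.004]
top tin [ 625.7 -213.2] [64.1 62.7] 40.9 n 481 z 38.1
[0.005 0.012]
side short [ 537.3 -203.6] [66.5 58.6] 84.6 n 1139 z 70.1
[0.01  0.046]
side long [ 583.4 -165.1] [ 96.7 136. ] 87.5 n 1895 z 70.1
[-0.016  0.028]
side tin [ 624.9 -214.5] [65.8 64. ] 40.7 n 1000 z 40.3
[-0.003  0.022]
```

View pics/side7.png

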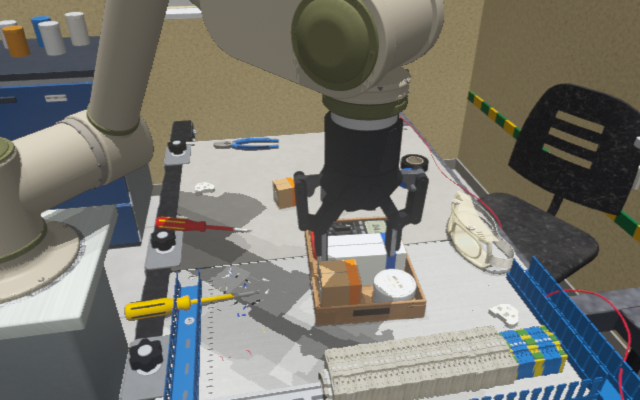

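Both boxes, the tin and the meter sit level in the carton, with tops at 68 mm for the boxes and 38 mm for the tin. The gripper is clear.

```bash
python3 -c "
from h import *
print(ctrl.close_job())"
```

```text
the job is handed in; nothing more can be done
None
```

The kit is packed and the job handed in at about 18 s: the long white box is between the multimeter and the tin, and the short brown box is in the free near corner. My last depth check read both boxes and the tin level on the floor, the multimeter was checked by eye only, and no verdict came back.

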